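# Fit a bayonet filter cartridge into the worktop water filter

## Task

Fit the water-filter cartridge that stands on the worktop into the open round filter housing: find the two slots of the grey ring with its lugs, press it in against the spring, turn it clockwise to the stop and let it go, so that it stays locked fully home. Do it gently, without forcing the cartridge against the housing, and leave the other things on the worktop as they are.

Things in the scene. Friction and masses are not known exactly. Their poses are not given: they have to be found in the camera images.
- cartridge: White filter cartridge, upright, 89.5 mm tall, 0.14 to 0.26 kg. Origin: centre of its underside, z up its axis. Round body 49 mm in diameter, foot tapered to 38 mm over the lowest 10 mm; two grey lugs on its +x and -x sides; a 68 mm flange 52 to 58 mm up; on top an upright flat grip bar. Same after a half turn.
- grip (a point): Grip point on the cartridge's axis, 80 mm above its underside, axes as the cartridge. The grip bar round it runs from 58 to 89.5 mm up, 56 mm long along x (in line with the lugs), 20 mm thick along y (the ribs drawn on it are look only): grip across y.
- lug (a point): Middle of the underside of the cartridge's +x lug, 30 mm up and 30 mm off the axis; the other lug is across the axis. Each lug is 8 mm wide (along y), 6 mm high (30 to 36 mm above the cartridge's underside) and reaches to 33 mm from the axis.
- housing: White round filter housing fixed to the worktop, 106 mm in diameter (120 mm at the foot), a grey ring on top, 100 mm tall. Origin: centre of its underside, z up. Hose unions stick out on its +y and -y sides to 82 mm from the axis, 45 mm up. Pushing the cartridge against it or its ring with more than 40 N does damage.
- mouth (a point): Centre of the ring's flat top, 100 mm up. Its round opening is 52 mm in diameter, with two slots for the lugs, across from each other, 13 mm wide, to 37 mm from the axis. The ring is clamped fast at an unmeasured angle: the slot line is 0.1 to 0.8 rad counter-clockwise (from above) of the housing's x axis. See it, or feel it: rest the lugs lightly on it and turn.
- sprung_seat (a point): Top of the spring seat at rest, on the axis 34 mm below the mouth. It meets the cartridge's underside 4 mm after the lugs enter the slots; 2.4 N at first, then 0.4 N per mm, 13 mm to a hard bottom. The ring's lip is 8 mm thick: with the seat pressed 10.5 to 13 mm the lugs pass under it and turn, clockwise from above only, to a hard stop 0.70 to 0.87 rad from the slots.
- locked (a point): Where the centre of the cartridge's underside rests when locked: on the axis, 41 mm below the mouth, 7 mm into the spring. Over the last 0.16 rad before the stop the lip is 3 mm thinner: let go there, the spring lifts the lugs up into this notch. Let go sooner, it stays 3 mm lower under the lip, or springs back out about 7 mm higher.
- salt_shaker: Bystander: glass salt shaker, 44 mm wide, 90 mm tall. Origin: centre of its underside.
- lemon: Bystander: lemon, about 78x55x56 mm. Origin: its underside as built.
- teaspoon: Bystander: steel teaspoon lying flat, 130 mm long. Origin: centre of its underside.
- mug_b: Bystander: white mug, 94 mm tall, 116 mm with its handle. Origin: centre of its underside.
- yoghurt_pot: Bystander: yoghurt pot, 72 mm wide, 71 mm tall. Origin: centre of its underside.
- onion: Bystander: onion, 79 mm wide, 85 mm tall. Origin: its underside as built.
- tumbler: Bystander: clear glass tumbler, 81 mm wide, 91 mm tall. Origin: centre of its underside.

How it is judged (in metres and radians):
On the way, in this order (a step that is already met when the one before it is completed fails the run):
1. the cartridge is lifted well clear of the worktop (height (world z) of cartridge above 0.075 m), for 0.1 s.
2. its lugs have gone through the slots and it is pressed in against the spring, below the locked height, upright on the housing's axis (z of cartridge in the frame of housing below 0.0572 m and horizontal distance between cartridge and housing below 0.006 m and angle between cartridge's own z axis and vertical below 0.1 rad), for 0.05 s.
At the end, for the whole second after the job is handed in: The cartridge rests, let go, in the notch at the end of its turn: its origin 57.7 to 60.7 mm above the housing's origin and within 5 mm of its axis, tilted less than 0.07 rad, at rest (z of cartridge in the frame of housing between 0.0577 and 0.0607 m and horizontal distance between cartridge and housing below 0.005 m and angle between cartridge's own z axis and vertical below 0.07 rad and linear speed of cartridge below 0.02 m/s); the robot touches nothing.
It fails at once if the cartridge is pushed against the housing or its ring with more than 40 N (contact force between cartridge and housing above 40 N).
It fails at once if a bystander is moved more than 40 mm from its place (distance of any of salt_shaker, lemon, teaspoon, mug_b, yoghurt_pot, onion, tumbler from where it was at the start of the episode above 0.04 m).
It also fails if it takes over 64 s, if anything falls off the work surface, if the arm or the gripper's body presses on something with over 40 N, if the wrist force passes 120 N, or if a joint passes its speed limit or range.

## Robot

A 6-joint arm with a two-finger parallel gripper is mounted at the origin on a cart in front of the work surface, level with it; the furniture and walls round the work are solid. World frame = base frame: x ahead of the robot, y to its left, z up, the work surface at z = 0. Lengths are in mm, angles in degrees, forces in N, time in s.
With the tool pointing down it reaches from about 350 to 850 mm from the base axis. Payload 8.1 kg.
Tool frame: the origin (TCP) lies midway between the tips of the shut fingers; the grasp point (between the pads) lies grip_depth behind it (grip_depth is the distance from the TCP to the grasp point, in mm); z points along the fingers, y is the line along which they close (so a half turn about z gives the same grasp; the last joint's range is limited). The gripper opens to 85 mm and grips with 20 to 120 N. Pads are 22 mm wide; open, the fingers measure 114 mm over their backs; the gripper's body (76 mm by 85 mm) begins 54 mm behind the grasp point. The pads swing forward as they close: fully open they stand 13 mm farther back than shut.
Start: joints at [68.675, 7.471, 85.268, -0, 87.261, -4.893], TCP at [169.709, 575.503, 231.292] pointing down, gripper open.
Joint ranges: [-169.43, 169.43], [-51.17, 129.36], [1.28, 143.12], [-76.62, 256.62], [0, 156.53], [-152.29, 152.29]. Speed limits (degrees/s): [136.94, 136.94, 159.86, 180, 180, 180].

## Interface

Orientations are given as [roll, pitch, yaw] about the fixed x, y, z axes, in that order (R = Rz(yaw) Ry(pitch) Rx(roll)).
In Python, from bench import sense, snapshot, hand_in, grip_depth gives the robot as it stands. The module is installed in compiled form; this text tells all that it offers.
- The arm moves only by the tool apply_moves, never from a script. Its argument "series" is text: rows parted by semicolons, each of 5 numbers parted by spaces: the shift along the tool's x, y, z each as a share of 0.3 m, from -1 to 1, then the turn about the tool's z as a share of 2 rad, from -1 to 1, then the gripper's target within -1 to 1 (shut at 1, half-way at 0, fully open at -1). In form: tx ty tz twist gripper; .... A call has 1 to 5 rows; each row shifts and turns the commanded pose from where the row before left it, along the tool's axes as they then stand; what a row does not reach is not made up. A row lasts 1/12 s, in which the tool goes at most 41.7 mm and 7.16 degrees, less where a joint would pass 70% of its speed; a pose out of reach is approached as far as the arm can. A call with a number of a shift or a turn outside -1 to 1 is refused whole. A call with a gripper value outside its range is refused whole. The fingers move at their own pace and stop on an object; "squeeze" is the grip in N (left out, the last holds). Time passes only in rows, so rows that do not move let the fingers close. It gives the time, the measured TCP pose, the force, the opening and the grip force at its end, in the units of the state.
- sense(): the state, without advancing time (a new reading comes with each control period).
- snapshot(name): name is "scene" or "side" or "wrist"; returns a dict with "frame" (400x640x3 uint8, blue, green, red), "depth" (400x640 float32, mm along the optical axis (not along the pixel's ray), 0 where there is no reading), "intrinsics" (3x3 intrinsics, pixels), "extrinsics" (4x4, takes a point from camera to world coordinates); the wrist camera has in their place "tool_from_camera" (4x4, takes a point from camera to tool coordinates, whose origin is the TCP and whose axes are the flange's). Camera axes: x right, y down, z forward; pixel columns grow to the right and rows downward; lengths in mm; the calibration is good to about 2 mm. A picture is of the moment at which its call begins: read the wrist's pose just before it.
- hand_in(): hands the job in; it is judged then, once.
The state is a dict: "time": time; "joint_pos": joint angles; "qd": joint speeds; "joint_efforts": joint torques, N m; "tool_pos": TCP position; "tcp_rot": TCP orientation; "ft_force": force on the tool from outside, world axes, zero at the start; "wrist_torque": the same for the moment, N m; "finger_gap": finger opening in mm; "grip_force": force on a finger pad.
Only numpy, scipy, OpenCV 4.12 (cv2) and the standard library are available. Lean on these libraries where they do the work, as an engineer would, in place of code of your own. Each camera call takes 0.05 s, during which the arm holds its last target. There are 200 camera calls.

## Working session

There is one attempt and no reset: what is moved stays moved. The work goes in short steps, Python scripts to look and compute and a tool call to move; the robot and the scene stay as the last step left them, time stands still between calls to the robot, and variables do not carry over. Pictures are saved under pics/ and viewed, at most 10 in all, crops included, and the job is handed in when it is done.

Besides the shell and the picture viewer there is one more tool, called after ">>>" as a command line: name --argument value ..., lists and objects as JSON in quotes. apply_moves: Moves the arm, as the interface text tells. Its arguments: {"type":"object","properties":{"series":{"type":"string"},"squeeze":{"type":"number"}},"required":["series"]}

```bash
mkdir -p pics
python3 - <<'E'
from bench import sense, snapshot, grip_depth
import cv2,numpy as np
print(sense(),grip_depth)
for n in("scene","side","wrist"):
    s=snapshot(n); cv2.imwrite(f"pics/{n}0.png",s["frame"]); np.savez(f"{n}0.npz",**s)
    print(n,s["intrinsics"].tolist(),np.round(s.get("extrinsics",s.get("tool_from_camera")),3).tolist())
E
```

```text
{'time': 0.0, 'joint_pos': array([ 6.86762152e+01,  7.51623769e+00,  8.53295287e+01,  3.63722403e-04,
        8.72598646e+01, -4.89118009e+00]), 'qd': array([ 0.01387009,  0.08173108, -0.0568266 , -0.06345852,  0.06350545,
       -0.09937147]), 'joint_efforts': array([-1.41941997e-03, -5.69377041e+01, -5.00543904e+01, -3.05128915e-04,
        1.48288527e-02,  8.10839396e-06]), 'tool_pos': array([169.49216527, 574.99800592, 230.23024742]), 'tcp_rot': array([-1.79894785e+02, -9.36841943e-03,  1.63567369e+02]), 'ft_force': array([-0.45846684, -0.40166646, -0.06397427]), 'wrist_torque': array([ 0.01524604,  0.03470898, -0.03146313]), 'grip_force': 0.0, 'finger_gap': 85.45865053407502} 18.700000000000003
scene [[404.92223877054744, 0.0, 318.05727531137615], [0.0, 404.92223877054744, 201.96583710268476], [0.0, 0.0, 1.0]] [[0.658, -0.572, 0.49, 5.47], [-0.753, -0.506, 0.421, -611.497], [0.007, -0.646, -0.764, 950.515], [0.0, 0.0, 0.0, 1.0]]
side [[494.2749316547213, 0.0, 321.91690824923757], [0.0, 494.2749316547213, 200.0408197242324], [0.0, 0.0, 1.0]] [[1.0, 0.006, -0.025, 601.532], [0.025, -0.514, 0.857, -1267.374], [-0.008, -0.858, -0.514, 759.564], [0.0, 0.0, 0.0, 1.0]]
wrist [[297.84100863395713, 0.0, 318.31290386908245], [0.0, 297.84100863395713, 201.8599169368477], [0.0, 0.0, 1.0]] [[-0.001, -0.962, -0.275, 70.12], [1.0, -0.001, -0.001, -1.396], [0.001, -0.275, 0.962, -142.315], [0.0, 0.0, 0.0, 1.0]]
```

View pics/scene0.png

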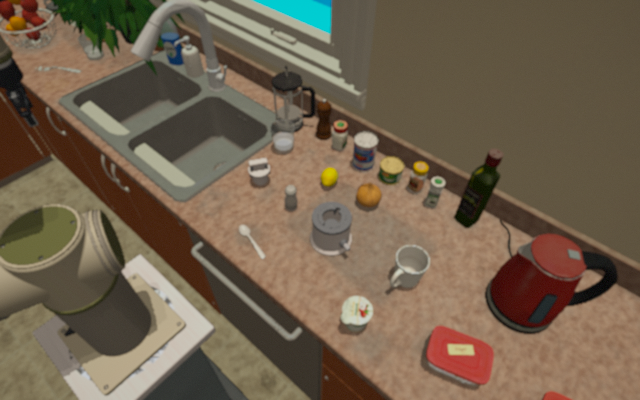

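View pics/wrist0.png

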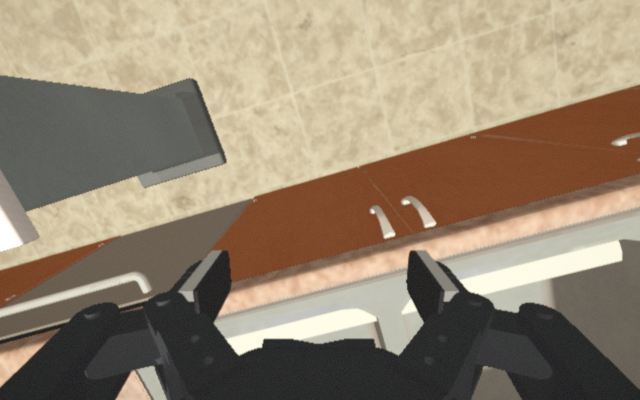

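The scene picture shows the cartridge at about (259,172) next to the sink and the housing at (331,228). The salt shaker (291,197) and lemon (330,178) are nearby. The wrist camera only sees the counter edge.

```bash
cat > h.py <<'E'
import numpy as np,cv2
def cloud(s,T=None):
    T=s["extrinsics"] if T is None else T
    K=s["intrinsics"];d=s["depth"];v,u=np.indices(d.shape)
    P=np.stack([(u-K[0,2])*d/K[0,0],(v-K[1,2])*d/K[1,1],d],-1)
    W=P@T[:3,:3].T+T[:3,3]; W[d<=0]=np.nan; return W
def circ(p):
    from scipy.optimize import least_squares
    f=lambda q:np.hypot(p[:,0]-q[0],p[:,1]-q[1])-q[2]
    m=np.median(p,0);r=least_squares(f,[m[0],m[1],40],loss='soft_l1',f_scale=1.);return r.x
E
python3 - <<'E'
from h import *
for n in("scene","side"):
    s=dict(np.load(n+"0.npz")); W=cloud(s); 
    if n=="scene":
        for u,v in((259,172),(331,228),(291,197),(330,178),(252,240),(355,310),(368,195),(410,268)): print((u,v),np.round(W[v,u]))
        c=W[172,259,:2].copy(); h=W[228,331,:2].copy()
    for nm,q,r in(("cart",c,60),("hous",h,90)):
        m=np.hypot(*(np.moveaxis(W[...,:2]-q,-1,0)))<r
        p=W[m]; p=p[p[:,2]>10]; print(n,nm,len(p),np.percentile(p,[1,50,99],0).round().tolist())
        print(np.histogram(p[:,2],bins=range(10,121,5))[0])
        z=(82,100) if nm=="cart" else (96,106)
        t=p[(p[:,2]>z[0])&(p[:,2]<z[1])]; print(nm,"top",len(t),t.mean(0).round(1),circ(t).round(1), t.min(0).round(),t.max(0).round())
        if nm=="cart":
            e,V=np.linalg.eigh(np.cov(t[:,:2].T));print(np.degrees(np.arctan2(V[1,1],V[0,1])),np.sqrt(e))
W=cloud(dict(np.load("side0.npz")));f=np.load("side0.npz")["frame"]
cv2.imwrite("pics/side_big.png",cv2.resize(f,(800,500)))
E
```

```text
(259, 172) [548.  95.  59.]
(331, 228) [ 504. -228.  104.]
(291, 197) [537. -51.  63.]
(330, 178) [681. -79.  49.]
(252, 240) [377. -50.  17.]
(355, 310) [ 378. -408.   74.]
(368, 195) [ 696. -211.   57.]
(410, 268) [ 595. -431.   14.]
scene cart 455 [[528.0, 76.0, 13.0], [550.0, 97.0, 61.0], [586.0, 127.0, 93.0]]
[11 16 24 12 17 27  9  0  5 86 62 17 24 21 20 51 52  1  0  0  0  0]
cart top 113 [558.2 105.4  89.5] [534.3  68.7  46.1] [533.  83.  82.] [584. 128.  95.]
146.12912741048345 [ 6.42256704 16.19907637]
scene hous 1776 [[483.0, -276.0, 11.0], [518.0, -217.0, 83.0], [583.0, -155.0, 105.0]]
[104  50  31  30  30  46  51  65  94  79  62 114  54  47  51  45  41 147
 613  22   0   0]
hous top 771 [ 532.8 -206.8  101.5] [ 534.9 -205.4   42.4] [ 483. -258.   96.] [ 591. -151.  106.]
side cart 432 [[529.0, 72.0, 12.0], [560.0, 90.0, 57.0], [590.0, 120.0, 89.0]]
[ 9 15 19 23 27 23 16  6 44 72 24 29 22 23 28 50  2  0  0  0  0  0]
cart top 68 [560.9 101.1  86.3] [562.8 101.6  15.9] [535.  81.  82.] [584. 129.  91.]
146.25534816607845 [ 6.71688565 16.38839085]
side hous 1903 [[487.0, -280.0, 11.0], [538.0, -241.0, 75.0], [588.0, -158.0, 101.0]]
[ 75  56  49  55  47  68  66  86  90  81  81  94 103  93  74  69 127 537
  52   0   0   0]
hous top 547 [ 535.8 -209.3   98.2] [ 536.6 -207.3   42.3] [ 484. -259.   96.] [ 588. -153.  102.]
```

View pics/side_big.png

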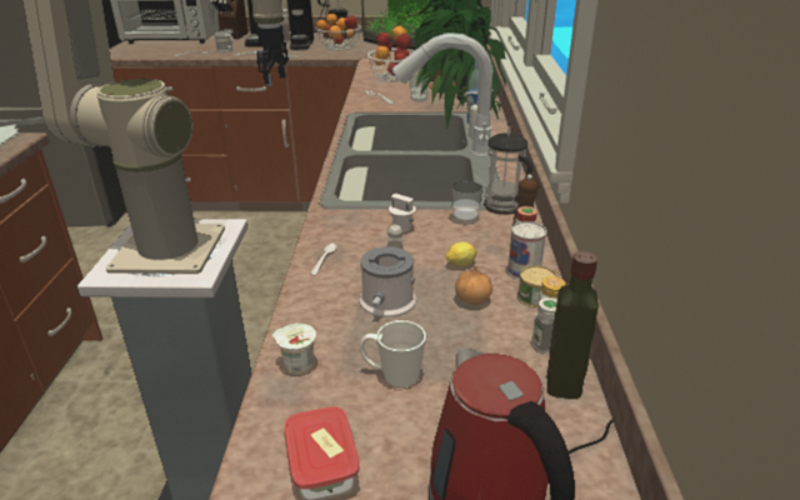

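The side picture shows the cartridge at (402,212) with its grip bar on top and the housing at (388,280). The faucet spout hangs over the sink at (430,60). I'll check the faucet position, then plan the approach.

```bash
cat >> h.py <<'E'
def plan(p,yaw,way):
    """rows in tool shares from pose p,yaw through way=[(x,y,z,yaw)]"""
    p=np.array(p,float)
    for w in way:
        d=np.array(w[:3])-p; dy=(w[3]-yaw+180)%360-180
        n=int(np.ceil(max(np.linalg.norm(d)/40.5,abs(dy)/7.1,1e-9)))
        print("->",w,n)
        for i in range(n):
            a=np.radians(yaw); s=d/n
            t=[s[0]*np.cos(a)+s[1]*np.sin(a), s[0]*np.sin(a)-s[1]*np.cos(a), -s[2]]
            print(" %.3f %.3f %.3f %.4f"%(*(np.array(t)/300),-np.radians(dy/n)/2)); yaw+=dy/n
        p=p+d
E
python3 - <<'E'
from h import *
s=dict(np.load("scene0.npz"));W=cloud(s);f=s["frame"]
for u,v in((143,48),(150,35),(185,5),(212,60),(290,85)):print(u,v,W[v,u].round())
m=(W[...,2]>150)&(W[...,0]>100)&(W[...,0]<750)&(W[...,1]<700)&(W[...,1]>-500)
p=W[m]
H,xe,ye=np.histogram2d(p[:,0],p[:,1],bins=[range(100,800,100),range(-500,800,100)]);print(H.astype(int))
plan([169.5,575,230.2],163.6,[(390,200,230,146),(559,103,200,146)])
E
```

```text
143 48 [547. 591. 283.]
150 35 [587. 599. 308.]
185 5 [736. 599. 352.]
212 60 [792. 597. 132.]
290 85 [806. 202. 192.]
[[   0    0    0    0    0   52    0    0    0    3 1285   45]
 [   0    0    0    0    0    0    0    0    0    0  125    2]
 [   0    0    0    0    0    0    0    0    0    0    0    0]
 [   0    0    0    0    0    0    0    0    0    0    0    0]
 [   0    0    0    0    0    0    0    0    0    0  349  210]
 [   0    0    0    0    0    0    0    0    0    0  273  238]]
-> (390, 200, 230, 146) 11
 -0.096 -0.090 0.000 0.0140
 -0.099 -0.087 0.000 0.0140
 -0.101 -0.085 0.000 0.0140
 -0.103 -0.082 0.000 0.0140
 -0.106 -0.079 0.000 0.0140
 -0.108 -0.076 0.000 0.0140
 -0.110 -0.073 0.000 0.0140
 -0.112 -0.070 0.000 0.0140
 -0.114 -0.067 0.000 0.0140
 -0.116 -0.063 0.000 0.0140
 -0.117 -0.060 0.000 0.0140
-> (559, 103, 200, 146) 5
 -0.130 0.009 0.020 0.0000
 -0.130 0.009 0.020 0.0000
 -0.130 0.009 0.020 0.0000
 -0.130 0.009 0.020 0.0000
 -0.130 0.009 0.020 0.0000
```

>>> apply_moves --series "-0.096 -0.09 0 0.014 -1; -0.099 -0.087 0 0.014 -1; -0.101 -0.085 0 0.014 -1; -0.103 -0.082 0 0.014 -1; -0.106 -0.079 0 0.014 -1"

```text
time: 0.57
tool_pos: [270.1, 403.2, 230.8]
tcp_rot: [-180.0, -0.0, 155.5]
ft_force: [1.1, -0.9, 0.1]
finger_gap: 85.7
grip_force: 0.0
```

>>> apply_moves --series "-0.108 -0.076 0 0.014 -1; -0.11 -0.073 0 0.014 -1; -0.112 -0.07 0 0.014 -1; -0.114 -0.067 0 0.014 -1; -0.116 -0.063 0 0.014 -1"

```text
time: 0.98
tool_pos: [370.4, 232.2, 231.2]
tcp_rot: [180.0, 0.0, 147.5]
ft_force: [0.4, 0.7, 0.2]
finger_gap: 85.6
grip_force: 0.0
```

>>> apply_moves --series "-0.117 -0.06 0 0.014 -1; -0.13 0.009 0.02 0 -1; -0.13 0.009 0.02 0 -1; -0.13 0.009 0.02 0 -1; -0.13 0.009 0.02 0 -1"

```text
time: 1.4
tool_pos: [526.7, 120.0, 206.9]
tcp_rot: [180.0, 0.0, 145.9]
ft_force: [0.7, 1.1, 0.3]
finger_gap: 85.7
grip_force: 0.0
```

>>> apply_moves --series "-0.13 0.009 0.02 0 -1; 0 0 0 0 -1; 0 0 0 0 -1"

```text
time: 1.65
tool_pos: [559.2, 100.5, 198.9]
tcp_rot: [-179.8, -0.2, 145.8]
ft_force: [-0.4, 0.6, 0.6]
finger_gap: 85.2
grip_force: 0.0
```

```bash
cat >> h.py <<'E'
from scipy.spatial.transform import Rotation
def wrist(name):
    from bench import sense,snapshot
    st=sense();s=snapshot("wrist")
    T=np.eye(4);T[:3,:3]=Rotation.from_euler("xyz",st["tcp_rot"],degrees=True).as_matrix();T[:3,3]=st["tool_pos"]
    s["extrinsics"]=T@s["tool_from_camera"]; cv2.imwrite(f"pics/{name}.png",s["frame"]);np.savez(name+".npz",**s)
    print({k:np.round(st[k],2).tolist() for k in("time","tool_pos","tcp_rot","ft_force","finger_gap","grip_force")})
    return s
E
python3 - <<'E'
from h import *
s=wrist("w1");W=cloud(s);c=np.array([559,103.])
m=np.hypot(W[...,0]-c[0],W[...,1]-c[1])<60
for z0,z1 in((84,96),(52,64)):
    t=W[m&(W[...,2]>z0)&(W[...,2]<z1)];print(len(t),t.mean(0).round(1))
    r=cv2.minAreaRect(t[:,:2].astype(np.float32));print(r,circ(t[np.hypot(*(t[:,:2]-t[:,:2].mean(0)).T)>29]) if z0<60 else "")
    e,V=np.linalg.eigh(np.cov(t[:,:2].T));print(np.degrees(np.arctan2(V[1,1],V[0,1])),np.sqrt(e))
E
```

```text
{'time': 1.65, 'tool_pos': [559.23, 100.5, 198.92], 'tcp_rot': [-179.85, -0.19, 145.77], 'ft_force': [-0.37, 0.56, 0.61], 'finger_gap': 85.18, 'grip_force': 0.0}
1392 [558.  108.2  88.7]
((558.785888671875, 107.43923950195312), (19.776180267333984, 55.43918991088867), 56.75514602661133) 
146.53158602606 [ 5.71522398 15.92123951]
2254 [556.5 108.8  57.6]
((558.1167602539062, 107.97076416015625), (67.13101959228516, 64.15315246582031), 55.1688346862793) [557.86187543 108.16215056  31.3827893 ]
56.71745756110061 [16.29530238 20.64119155]
```

View pics/w1.png

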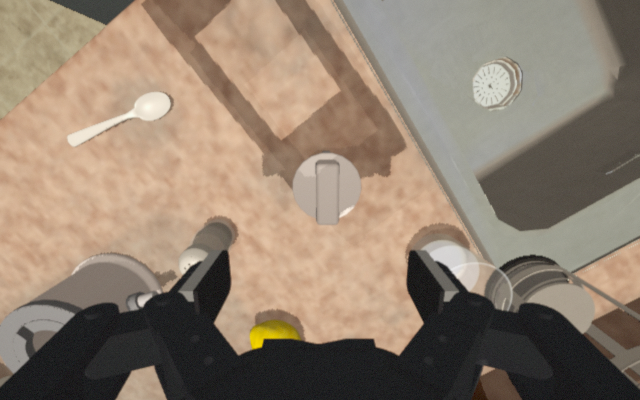

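The wrist picture shows the cartridge's bar at (327,190), running vertically in the image. The tumbler stands to its right: base near (437,240), rim near (480,290). I'll check its clearance from the finger.

Run:
```python
from h import *
s=dict(np.load("w1.npz"));T=s["extrinsics"];Ki=np.linalg.inv(s["intrinsics"])
def at(u,v,z):
    d=T[:3,:3]@Ki@[u,v,1.];return (T[:3,3]+d*(z-T[2,3])/d[2]).round()
for u,v,z in((413,237,0),(437,228,0),(470,245,0),(455,262,91),(480,262,91),(510,290,91)):print(u,v,z,at(u,v,z))
s=dict(np.load("scene0.npz"));T=s["extrinsics"];Ki=np.linalg.inv(s["intrinsics"])
for u,v,z in((283,136,91),(283,152,0)):print(u,v,z,at(u,v,z))
plan([559.2,101.5,200],145.9,[(558.5,107.5,110,146.5),(558.5,107.5,63,146.5)])
```

```text
413 237 0 [683. 154.   0.]
437 228 0 [689. 184.   0.]
470 245 0 [732. 207.   0.]
455 262 91 [678. 170.  91.]
480 262 91 [691. 189.  91.]
510 290 91 [734. 200.  91.]
283 136 91 [691. 130.  91.]
283 152 0 [704. 150.   0.]
-> (558.5, 107.5, 110, 146.5) 3
 0.004 0.005 0.100 -0.0017
 0.004 0.005 0.100 -0.0017
 0.004 0.005 0.100 -0.0017
-> (558.5, 107.5, 63, 146.5) 2
 0.000 0.000 0.078 -0.0000
 0.000 0.000 0.078 -0.0000
```

>>> apply_moves --series "0.004 0.005 0.1 -0.0017 -1; 0.004 0.005 0.1 -0.0017 -1; 0.004 0.005 0.1 -0.0017 -1; 0 0 0.075 0 -1; 0 0 0.075 0 -1"

```text
time: 2.12
tool_pos: [557.4, 109.1, 65.9]
tcp_rot: [180.0, 0.0, 146.6]
ft_force: [-0.4, -0.8, 0.6]
finger_gap: 85.4
grip_force: 0.0
```

>>> apply_moves --series "0 0 0 0 0; 0 0 0 0 0; 0 0 0 0 0; 0 0 0 0 0"

```text
time: 2.45
tool_pos: [560.2, 108.3, 69.1]
tcp_rot: [179.8, 0.2, 146.5]
ft_force: [-0.4, 0.1, -0.5]
finger_gap: 43.0
grip_force: 0.0
```

Run:
```python
from h import *
s=wrist("w2");W=cloud(s);c=np.array([558.5,107.5])
m=np.hypot(W[...,0]-c[0],W[...,1]-c[1])<45
t=W[m&(W[...,2]>84)&(W[...,2]<96)];print(len(t),t.mean(0),cv2.minAreaRect(t[:,:2].astype(np.float32)))
```

```text
{'time': 2.45, 'tool_pos': [560.18, 108.27, 69.1], 'tcp_rot': [179.85, 0.18, 146.54], 'ft_force': [-0.37, 0.1, -0.54], 'finger_gap': 43.02, 'grip_force': 0.0}
5677 [556.50875969 109.20529034  89.05331627] ((555.4175415039062, 107.28056335449219), (55.15345764160156, 53.67839050292969), 15.852667808532715)
```

View pics/w2.png

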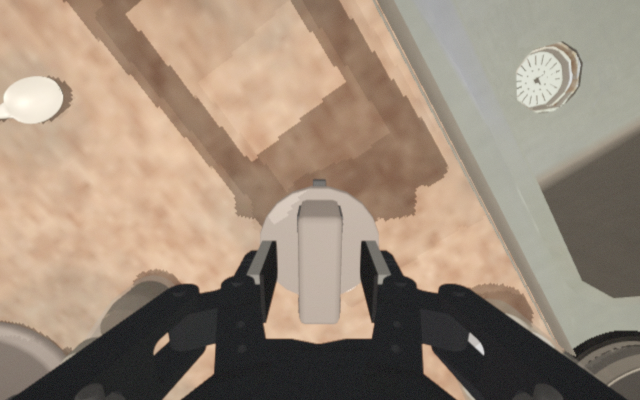

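The fingers straddle the bar evenly, with the bar at columns 300–340 and the lug visible at (320,184). I'll lower slightly and grip.

>>> apply_moves --series "0 0 0.008 0 0; 0 0 0 0 1; 0 0 0 0 1; 0 0 0 0 1; 0 0 0 0 1" --squeeze 60

```text
time: 2.92
tool_pos: [558.9, 107.6, 64.3]
tcp_rot: [180.0, 0.0, 146.5]
ft_force: [-1.1, -0.3, 2.8]
finger_gap: 18.8
grip_force: 59.1
```

>>> apply_moves --series "0 0 0 0 1; 0 0 0 0 1; 0 0 0 0 1"

```text
time: 3.17
tool_pos: [558.9, 107.6, 64.3]
tcp_rot: [180.0, 0.0, 146.5]
ft_force: [-1.0, -0.6, 5.4]
finger_gap: 18.8
grip_force: 59.5
```

Run:
```python
from bench import sense
for i in range(3):
    s=sense();print(s["tool_pos"],s["tcp_rot"],s["ft_force"],s["grip_force"])
```

```text
[558.91428805 107.64444106  64.31539746] [1.79985819e+02 2.85887186e-02 1.46501526e+02] [-1.02907857 -0.59942863  5.36398682] 59.48115885257721
[558.91428805 107.64444106  64.31539746] [1.79985819e+02 2.85887186e-02 1.46501526e+02] [-1.02907857 -0.59942863  5.36398682] 59.48115885257721
[558.91428805 107.64444106  64.31539746] [1.79985819e+02 2.85887186e-02 1.46501526e+02] [-1.02907857 -0.59942863  5.36398682] 59.48115885257721
```

Run:
```python
from h import *
plan([559,107.6,64],146.5,[(559,107.6,240,146.5),(606,-253,240,146.5)])
```

```text
-> (559, 107.6, 240, 146.5) 5
 0.000 0.000 -0.117 -0.0000
 0.000 0.000 -0.117 -0.0000
 0.000 0.000 -0.117 -0.0000
 0.000 0.000 -0.117 -0.0000
 0.000 0.000 -0.117 -0.0000
-> (606, -253, 240, 146.5) 9
 -0.088 -0.102 -0.000 -0.0000
 -0.088 -0.102 -0.000 -0.0000
 -0.088 -0.102 -0.000 -0.0000
 -0.088 -0.102 -0.000 -0.0000
 -0.088 -0.102 -0.000 -0.0000
 -0.088 -0.102 -0.000 -0.0000
 -0.088 -0.102 -0.000 -0.0000
 -0.088 -0.102 -0.000 -0.0000
 -0.088 -0.102 -0.000 -0.0000
```

>>> apply_moves --series "0 0 -0.05 0 1; 0 0 -0.12 0 1; 0 0 -0.14 0 1; 0 0 -0.14 0 1; 0 0 -0.136 0 1"

```text
time: 3.58
tool_pos: [557.8, 107.7, 239.9]
tcp_rot: [-179.9, -0.1, 146.5]
ft_force: [1.3, 0.2, -1.3]
finger_gap: 19.0
grip_force: 59.2
```

>>> apply_moves --series "-0.05 -0.058 0 0 1; -0.088 -0.102 0 0 1; -0.088 -0.102 0 0 1; -0.088 -0.102 0 0 1; -0.088 -0.102 0 0 1"

```text
time: 4.0
tool_pos: [581.6, -76.9, 238.2]
tcp_rot: [-180.0, -0.1, 146.5]
ft_force: [1.4, 0.4, -1.6]
finger_gap: 19.2
grip_force: 59.2
```

>>> apply_moves --series "-0.088 -0.102 0 0 1; -0.088 -0.102 0 0 1; -0.088 -0.102 0 0 1; -0.088 -0.102 0 0 1; -0.038 -0.044 0 0 1"

```text
time: 4.42
tool_pos: [603.8, -258.1, 237.5]
tcp_rot: [-179.9, -0.1, 146.3]
ft_force: [0.6, 0.2, -1.5]
finger_gap: 19.0
grip_force: 59.1
```

>>> apply_moves --series "0 0 0 0 1; 0 0 0 0 1; 0 0 0 0 1; 0 0 0 0 1; 0 0 0 0 1"

```text
time: 4.83
tool_pos: [604.9, -251.6, 239.0]
tcp_rot: [180.0, -0.0, 146.6]
ft_force: [0.0, -0.1, -1.0]
finger_gap: 18.4
grip_force: 59.1
```

Run:
```python
from h import *
s=wrist("w3");W=cloud(s);f=s["frame"].copy()
T=s["extrinsics"];c0=np.array([535.5,-206.5])
m=(np.hypot(W[...,0]-c0[0],W[...,1]-c0[1])<75)&(np.arange(400)[:,None]<215)
p=W[m];print(np.histogram(p[:,2],bins=range(0,130,5)))
t=p[(p[:,2]>94)&(p[:,2]<106)];print(t.mean(0),cv2.minEnclosingCircle(t[:,:2].astype(np.float32)))
# rectified top view of plane z=100: 0.25mm/px, 130mm
g=(np.arange(520)-260)*.25
X,Y=np.meshgrid(c0[0]+g,c0[1]-g)
C=np.linalg.inv(T);Q=np.stack([X,Y,np.full_like(X,100)],-1)@C[:3,:3].T+C[:3,3]
K=s["intrinsics"];u=Q[...,0]/Q[...,2]*K[0,0]+K[0,2];v=Q[...,1]/Q[...,2]*K[1,1]+K[1,2]
r=cv2.remap(s["frame"],u.astype(np.float32),v.astype(np.float32),cv2.INTER_LINEAR);cv2.imwrite("pics/rect.png",r)
cv2.imwrite("pics/both.png",np.hstack([cv2.resize(s["frame"][:,130:510],None,fx=.9,fy=.9),cv2.resize(r,(360,360))]))
```

```text
{'time': 4.83, 'tool_pos': [604.95, -251.64, 239.04], 'tcp_rot': [179.99, -0.01, 146.61], 'ft_force': [0.0, -0.05, -0.96], 'finger_gap': 18.4, 'grip_force': 59.12}
(array([ 342,    0,    0, 1086,  494,   16,   15,   16,   23,  122,  227,
         24,  267, 1006,    1,    3,    5,    4,   65, 6152, 2541,    0,
          0,    0,    0]), array([  0,   5,  10,  15,  20,  25,  30,  35,  40,  45,  50,  55,  60,
        65,  70,  75,  80,  85,  90,  95, 100, 105, 110, 115, 120, 125]))
[ 534.59775968 -202.60587448   99.55446399] ((536.8096313476562, -204.15631103515625), 54.008522033691406)
```

View pics/w3.png

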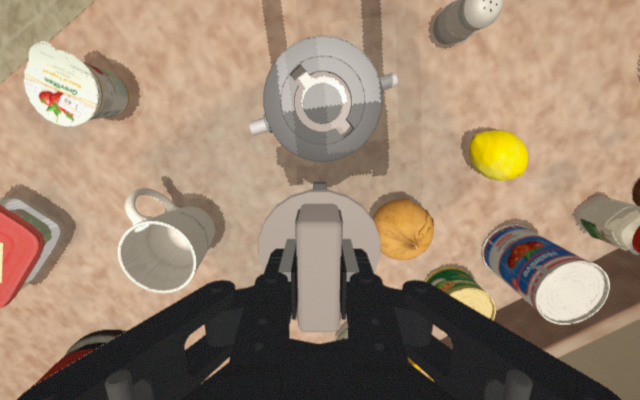

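View pics/rect.png

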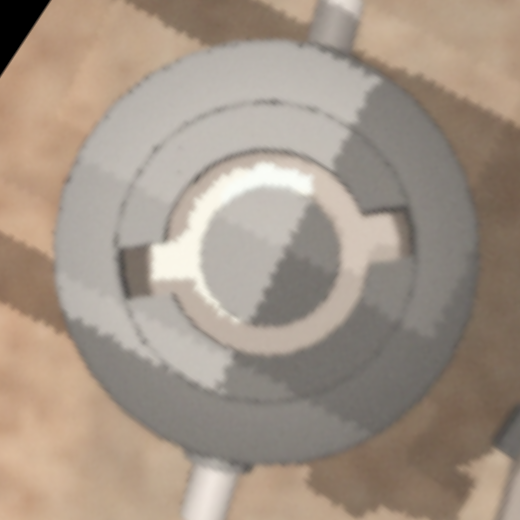

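The wrist picture shows the ring at (322,98) with open slots at (300,75) and (345,128). In the rectified top view (0.25 mm/px), the ring centre is at (266,251) and the slot ends are at (410,232) and (123,274). That puts the slot line at about +8.3° in the world. Next I'll refine both angles and measure how the cartridge sits in the hand.

Run:
```python
from h import *
s=dict(np.load("w3.npz"));Tt=s["tool_from_camera"]
P=cloud(s,Tt); # tool frame
m=(np.abs(P[...,0])<45)&(np.abs(P[...,1])<45)
p=P[m];print(np.histogram(p[:,2],bins=range(-60,80,5)))
fl=(m&(P[...,2]>2)&(P[...,2]<11)).astype(np.uint8)
t=P[fl>0];
# edge points of flange: max radius per angular bin, front half
a=np.degrees(np.arctan2(t[:,1],t[:,0]));r=np.hypot(t[:,0],t[:,1]);E=[]
for b in range(-75,75,5):
    k=(a>b)&(a<b+5)
    if k.sum()>3:E.append(t[k][np.argsort(r[k])[-2]])
E=np.array(E);print("flange",circ(E),len(E),E[:,2].mean())
b=P[m&(P[...,2]<-20)&(P[...,2]>-32)&(np.abs(P[...,1])<13)];print("bar",len(b),b[:,2].mean(),cv2.minAreaRect(b[:,:2].astype(np.float32)),b.max(0),b.min(0))
# housing in tool frame: edge of ring via rect-circle
W=cloud(s);h=np.hypot(W[...,0]-537,W[...,1]+204.2)
for lo,hi in((97,103),):
    k=(W[...,2]>lo)&(W[...,2]<hi)&(h<60)&(np.arange(400)[:,None]<170)
    q=W[k];ang=np.degrees(np.arctan2(q[:,1]+204.2,q[:,0]-537));rr=h[k];E=[]
    for c in range(-180,180,6):
        j=(ang>c)&(ang<c+6)
        if j.sum()>4:E.append(q[j][np.argsort(rr[j])[-3]])
    E=np.array(E);print("ring",circ(E),len(E))
# slot: depth deep points between r 28 and 36
k=(h>29)&(h<35.5)&(W[...,2]<96)&(np.arange(400)[:,None]<180)
q=W[k][:,:2]-[537,-204.2];an=np.degrees(np.arctan2(q[:,1],q[:,0]));
for c in(8,-172):
    d=(an-c+180)%360-180;d=d[abs(d)<25];print("slot",c,len(d),c+np.median(d),c+d.min(),c+d.max())
```

```text
(array([3915, 2501, 1334,  654,  713,  300, 1898, 3638,  472,  364,  279,
        137,  106, 3836,   55,    0,    0,   80,   16,    0,    0,    0,
          2,    1,    0,    0,    0]), array([-60, -55, -50, -45, -40, -35, -30, -25, -20, -15, -10,  -5,   0,
         5,  10,  15,  20,  25,  30,  35,  40,  45,  50,  55,  60,  65,
        70,  75]))
flange [-0.04324684 -1.28236014 33.3288723 ] 30 8.539287117740262
bar 5185 -24.70525447866511 ((-0.1760406494140625, 0.3080615997314453), (25.954275131225586, 56.0568733215332), 88.47206115722656) [ 27.79522299  12.98787617 -20.00941076] [-28.38511764 -12.97298466 -31.9971963 ]
ring [ 536.76633631 -204.18052607   53.10045504] 60
slot 8 89 14.737755644588873 -11.268158029209275 32.27942082345845
slot -172 136 -175.63975403307273 -196.8203013026748 -147.08609304934407
```

Run:
```python
from h import *
from bench import sense
s=sense();print(s["tool_pos"],s["tcp_rot"])
plan([605.3,-252.3,239.3],146.5,[(537,-203.3,230,188.3),(537,-203.3,172,188.3)])
```

```text
[ 604.97890698 -251.74895726  239.14787917] [1.79993431e+02 6.15545036e-05 1.46602936e+02]
-> (537, -203.3, 230, 188.3) 6
 0.047 0.002 0.005 -0.0608
 0.046 0.007 0.005 -0.0608
 0.045 0.013 0.005 -0.0608
 0.043 0.018 0.005 -0.0608
 0.040 0.023 0.005 -0.0608
 0.037 0.028 0.005 -0.0608
-> (537, -203.3, 172, 188.3) 2
 -0.000 0.000 0.097 -0.0000
 -0.000 0.000 0.097 -0.0000
```

>>> apply_moves --series "0.047 0.002 0.005 -0.0608 1; 0.046 0.007 0.005 -0.0608 1; 0.045 0.013 0.005 -0.0608 1; 0.043 0.018 0.005 -0.0608 1; 0.04 0.023 0.005 -0.0608 1"

```text
time: 5.3
tool_pos: [547.4, -211.2, 231.7]
tcp_rot: [-180.0, 0.0, -178.2]
ft_force: [0.1, -0.4, -1.0]
finger_gap: 18.9
grip_force: 59.2
```

>>> apply_moves --series "0.037 0.028 0.005 -0.0608 1; 0 0 0.097 0 1; 0 0 0.09 0 1; 0 0 0 0 1; 0 0 0 0 1"

```text
time: 5.72
tool_pos: [535.3, -203.0, 172.7]
tcp_rot: [179.9, -0.2, -171.6]
ft_force: [0.2, 0.6, -0.7]
finger_gap: 18.7
grip_force: 59.0
```

>>> apply_moves --series "0 0 0 0 1; 0 0 0 0 1; 0 0 0 0 1; 0 0 0 0 1; 0 0 0 0 1"

```text
time: 6.13
tool_pos: [537.1, -204.6, 174.9]
tcp_rot: [-180.0, 0.1, -171.7]
ft_force: [-0.1, -0.1, -2.1]
finger_gap: 18.8
grip_force: 59.0
```

Run:
```python
from h import *
s=wrist("w4");f=s["frame"][90:330,160:480];cv2.imwrite("pics/w4c.png",cv2.resize(f,(800,600),interpolation=cv2.INTER_CUBIC))
T=s["extrinsics"];C=np.linalg.inv(T);K=s["intrinsics"]
W=cloud(s);h=np.hypot(W[...,0]-537,W[...,1]+203.3)
k=(W[...,2]>97)&(W[...,2]<104)&(h<58);q=W[k];print(len(q))
ang=np.degrees(np.arctan2(q[:,1]+203.3,q[:,0]-537));rr=h[k];E=[]
for c in range(-180,180,5):
    j=(ang>c)&(ang<c+5)
    if j.sum()>6:E.append(q[j][np.argsort(rr[j])[-3]])
E=np.array(E);print("ring",circ(E),len(E))
P=cloud(s,s["tool_from_camera"]);m=(P[...,2]>2)&(P[...,2]<11)&(np.hypot(P[...,0],P[...,1])<40);t=P[m]
a=np.degrees(np.arctan2(t[:,1],t[:,0]));r=np.hypot(t[:,0],t[:,1]);E=[]
for b in range(-75,75,5):
    j=(a>b)&(a<b+5)
    if j.sum()>3:E.append(t[j][np.argsort(r[j])[-2]])
print("flange",circ(np.array(E)))
```

```text
{'time': 6.13, 'tool_pos': [537.05, -204.57, 174.9], 'tcp_rot': [-179.95, 0.07, -171.69], 'ft_force': [-0.11, -0.11, -2.09], 'finger_gap': 18.79, 'grip_force': 59.01}
6164
ring [ 536.28813111 -204.49326189   53.1361236 ] 45
flange [ 0.99588322 -0.9119705  33.32971441]
```

View pics/w4c.png

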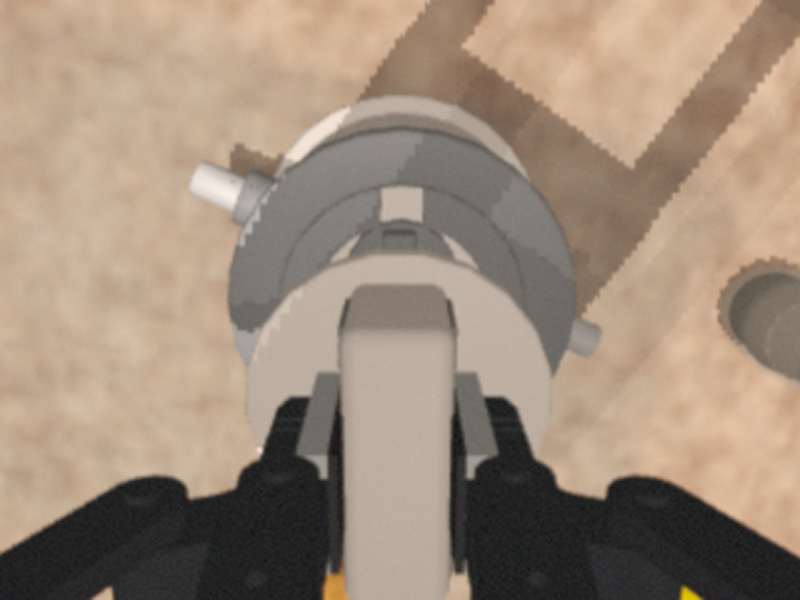

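The lug (400,240) lines up with the slot (402,205). I'll shift about 1 mm along +y and lower in gentle stages, watching the force.

>>> apply_moves --series "0 0.0035 0.02 0 1; 0 0 0.02 0 1; 0 0 0.02 0 1; 0 0 0 0 1; 0 0 0 0 1"

```text
time: 6.6
tool_pos: [535.9, -203.1, 154.9]
tcp_rot: [180.0, -0.1, -171.7]
ft_force: [-0.4, 0.1, -1.5]
finger_gap: 19.0
grip_force: 59.1
```

>>> apply_moves --series "0 0 0.015 0 1; 0 0 0.015 0 1; 0 0 0.015 0 1; 0 0 0 0 1; 0 0 0 0 1"

```text
time: 7.02
tool_pos: [536.1, -203.1, 141.9]
tcp_rot: [180.0, -0.0, -171.7]
ft_force: [-0.1, 0.0, -1.6]
finger_gap: 19.2
grip_force: 59.1
```

>>> apply_moves --series "0 0 0.009 0 1; 0 0 0.009 0 1; 0 0 0.008 0 1; 0 0 0 0 1; 0 0 0 0 1"

```text
time: 7.43
tool_pos: [536.2, -203.2, 134.3]
tcp_rot: [180.0, -0.0, -171.7]
ft_force: [0.2, 0.1, -2.3]
finger_gap: 18.8
grip_force: 59.1
```

>>> apply_moves --series "0 0 0.006 0 1; 0 0 0.006 0 1; 0 0 0 0 1; 0 0 0 0 1"

```text
time: 7.77
tool_pos: [536.3, -203.2, 130.8]
tcp_rot: [180.0, -0.0, -171.7]
ft_force: [-0.0, 0.1, -1.8]
finger_gap: 18.6
grip_force: 59.1
```

>>> apply_moves --series "0 0 0.007 0 1; 0 0 0.007 0 1; 0 0 0.007 0 1; 0 0 0 0 1; 0 0 0 0 1"

```text
time: 8.18
tool_pos: [536.7, -203.4, 125.0]
tcp_rot: [-180.0, 0.0, -171.7]
ft_force: [-0.1, 1.6, 3.4]
finger_gap: 18.8
grip_force: 59.7
```

>>> apply_moves --series "0 0 0.007 0 1; 0 0 0.007 0 1; 0 0 0.004 0 1; 0 0 0 0 1; 0 0 0 0 1"

```text
time: 8.6
tool_pos: [536.6, -203.4, 119.5]
tcp_rot: [-180.0, 0.0, -171.7]
ft_force: [-0.4, 0.7, 4.8]
finger_gap: 18.6
grip_force: 60.1
```

>>> apply_moves --series "0 0 0.004 0 1; 0 0 0 0.02 1; 0 0 0 0.03 1; 0 0 0 0.03 1; 0 0 0 0 1"

```text
time: 9.02
tool_pos: [537.0, -203.6, 118.6]
tcp_rot: [-180.0, 0.1, 179.0]
ft_force: [1.4, -0.1, 5.2]
finger_gap: 19.4
grip_force: 60.1
```

```bash
python3 -c "
from bench import sense
s=sense();print(s['tool_pos'],s['tcp_rot'],s['ft_force'],s['wrist_torque'])"
```

```text
[ 536.99384602 -203.57332569  118.62785015] [-1.79961480e+02  7.95576915e-02  1.78980650e+02] [ 1.39957804 -0.11384185  5.15962515] [-0.12910019 -0.19139803  0.0028306 ]
```

>>> apply_moves --series "0 0 0 0.04 1; 0 0 0 0.04 1; 0 0 0 0.04 1; 0 0 0 0.04 1; 0 0 0 0.04 1"

```text
time: 9.43
tool_pos: [537.0, -203.8, 118.6]
tcp_rot: [-180.0, 0.1, 156.1]
ft_force: [1.6, -1.4, 5.0]
finger_gap: 18.8
grip_force: 60.1
```

>>> apply_moves --series "0 0 0 0.02 1; 0 0 0 0.02 1; 0 0 0 0.02 1; 0 0 0 0 1; 0 0 0 0 1"

```text
time: 9.85
tool_pos: [536.8, -203.7, 118.5]
tcp_rot: [-180.0, 0.1, 149.5]
ft_force: [0.9, -1.2, 4.6]
finger_gap: 18.9
grip_force: 60.0
```

```bash
python3 -c "
from bench import sense
s=sense();print(s['tool_pos'],s['tcp_rot'],s['ft_force'],s['wrist_torque'])"
```

```text
[ 536.7876195  -203.67843034  118.47776996] [-1.79987197e+02  6.87664805e-02  1.49491598e+02] [ 0.87089275 -1.2242745   4.58889164] [-0.39754903 -0.20114205  0.00886893]
```

>>> apply_moves --series "0 0 0 0.015 1; 0 0 0 0.015 1; 0 0 0 0 1; 0 0 0 0 1"

```text
time: 10.18
tool_pos: [536.6, -203.5, 118.3]
tcp_rot: [-180.0, 0.0, 146.0]
ft_force: [1.1, -1.9, 3.9]
finger_gap: 19.2
grip_force: 60.1
```

```bash
python3 -c "
from bench import sense
s=sense();print(s['tool_pos'],s['tcp_rot'],s['ft_force'],s['wrist_torque'])"
```

```text
[ 536.62869575 -203.5425315   118.34682436] [-1.79993956e+02  4.25954750e-02  1.46042673e+02] [ 1.10683887 -1.92641805  3.92267102] [-0.46149148 -0.23706309 -0.00302599]
```

>>> apply_moves --series "0 0 0 0.015 1; 0 0 0 0.01 1; 0 0 0 0 1; 0 0 0 0 1"

```text
time: 10.52
tool_pos: [536.9, -203.1, 118.3]
tcp_rot: [180.0, 0.0, 143.2]
ft_force: [4.5, 0.8, 4.4]
finger_gap: 19.2
grip_force: 60.2
```

```bash
python3 -c "
from bench import sense
s=sense();print(s['tool_pos'],s['tcp_rot'],s['ft_force'],s['wrist_torque'])"
```

```text
[ 536.93161849 -203.07038665  118.34119493] [1.79966239e+02 4.74088252e-02 1.43162387e+02] [4.4667878  0.75138214 4.36709354] [ 0.02783705 -0.82351777  0.66379216]
```

The wrist torque of 0.66 N m shows the stop at about 0.79 rad. I'll ease off slightly, rise into the notch and let go.

>>> apply_moves --series "0 0 -0.005 -0.005 1; 0 0 -0.005 0 1; 0 0 -0.004 0 1; 0 0 0 0 1; 0 0 0 0 1"

```text
time: 10.93
tool_pos: [536.2, -202.8, 121.9]
tcp_rot: [180.0, -0.1, 143.6]
ft_force: [4.8, 1.6, 0.9]
finger_gap: 18.9
grip_force: 59.6
```

```bash
python3 -c "
from bench import sense
s=sense();print(s['tool_pos'],s['tcp_rot'],s['ft_force'],s['wrist_torque'])"
```

```text
[ 536.20271042 -202.75340132  121.87150788] [ 1.79977780e+02 -6.05277669e-02  1.43649831e+02] [4.75333747 1.58795639 0.90100773] [ 0.4015027  -0.86864966  0.3163309 ]
```

>>> apply_moves --series "0 0 0 0 0.4; 0 0 0 0 0.2; 0 0 0 0 0; 0 0 0 0 0; 0 0 0 0 0"

```text
time: 11.35
tool_pos: [536.0, -203.4, 122.0]
tcp_rot: [-180.0, -0.0, 143.6]
ft_force: [-0.2, -0.3, -0.2]
finger_gap: 42.7
grip_force: 0.0
```

>>> apply_moves --series "0 0 -0.01 0 0; 0 0 -0.04 0 0; 0 0 -0.08 0 0; 0 0 -0.1 0 0; 0 0 -0.1 0 0"

```text
time: 11.77
tool_pos: [535.9, -203.1, 222.9]
tcp_rot: [-180.0, -0.1, 143.6]
ft_force: [0.4, -0.1, 0.2]
finger_gap: 42.8
grip_force: 0.0
```

>>> apply_moves --series "-0.08 0 0 0 0; -0.1 0 0 0 0; 0 0 0 0 0; 0 0 0 0 0; 0 0 0 0 0"

```text
time: 12.18
tool_pos: [579.6, -235.1, 221.7]
tcp_rot: [-180.0, -0.0, 143.6]
ft_force: [-0.6, 0.6, 0.0]
finger_gap: 42.7
grip_force: 0.0
```

Run:
```python
from h import *
s=wrist("w5");cv2.imwrite("pics/w5c.png",s["frame"])
from bench import snapshot
for n,s in(("wrist",s),("scene",snapshot("scene")),("side",snapshot("side"))):
    W=cloud(s);h=np.hypot(W[...,0]-537,W[...,1]+203.5)
    for nm,k in(("bar",(h<34)&(W[...,2]>135)&(W[...,2]<165)),("flange",(h<32)&(W[...,2]>108)&(W[...,2]<124)),("ring",(h>39)&(h<50)&(W[...,2]>92)&(W[...,2]<107))):
        t=W[k];print(n,nm,len(t),np.median(t,0).round(1), cv2.minAreaRect(t[:,:2].astype(np.float32)) if nm=="bar" and len(t) else "")
```

```text
{'time': 12.18, 'tool_pos': [579.62, -235.14, 221.67], 'tcp_rot': [-180.0, -0.03, 143.61], 'ft_force': [-0.56, 0.64, 0.01], 'finger_gap': 42.67, 'grip_force': 0.0}
wrist bar 2181 [ 535.  -203.1  148. ] ((536.3070068359375, -203.83914184570312), (20.972686767578125, 55.896942138671875), 54.51585388183594)
wrist flange 2821 [ 536.1 -201.3  116.7] 
wrist ring 4179 [ 532.2 -199.7   99.6] 
scene bar 198 [ 533.3 -205.2  148.7] ((536.5697021484375, -203.6895751953125), (22.62398910522461, 56.107452392578125), 55.39797592163086)
scene flange 168 [ 525.6 -217.   119.1] 
scene ring 265 [ 519.1 -220.6  102. ] 
side bar 170 [ 536.4 -212.4  145.1] ((536.9664916992188, -206.58123779296875), (24.21277618408203, 56.53667068481445), 54.130577087402344)
side flange 162 [ 533.2 -217.5  116.3] 
side ring 197 [ 539.4 -226.1   98.2]
```

View pics/w5c.png

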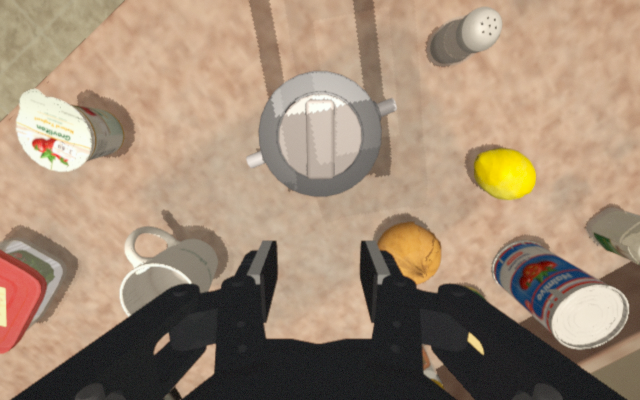

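The cartridge sits in the ring at (320,133), with the bar top 48.4 mm and the flange top 17.1 mm above the ring. Locked values would be 48.5 and 17. The neighbouring objects look undisturbed and the gripper is clear, so I'm handing in.

```bash
python3 -c "
from bench import hand_in
print(hand_in())"
```

```text
the job is handed in; nothing more can be done
None
```

The cartridge is locked home in the housing at the turn stop, as far as the cameras show (within 0.1 mm of the locked height); I let it go and handed the job in at about 12 s, but the hand-in gave no verdict.

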